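# Fit the sleeve, then hold the loupe in focus over it

### The job

Two white tube sleeves stand on the bench: slide the one whose bore fits over the gauge pin onto that pin, all the way down until it sits on the stand's base, and let go of it; leave the other sleeve where it stands. Then take the loupe off its rest and hold it level, with the lens centred over that sleeve and at the height marked by the black collar on the post, without touching the stand or the sleeve, and finish while still holding it there. Do not shift the collar or disturb the other things on the bench.

Things in the scene. Friction and masses are not known exactly. Their poses are not given: they have to be found in the camera images.
- sleeve_wide: the sleeve that fits the pin: white plastic tube, upright, outer diameter 44, height 45, bore 26 right through; origin at the centre of its lower end, z along its axis. Mass about 45 g (lengths in mm)
- sleeve_narrow: the sleeve that does not fit: same outside (diameter 44, height 45), bore only 12; origin at the centre of its lower end; to be left where it stands. From above the two differ only in the size of the hole; either may stand in either place (lengths in mm)
- stand: gauge stand, fixed: aluminium base plate 90 (x) by 160 (y) by 12 high, origin at the centre of its underside. The gauge pin, a steel pin of diameter 22 with a tapered tip, stands 30 above the plate at (0, -35) in the stand's frame; a steel post of diameter 10, its top 165 above the bench, stands at (0, +45), 80 from the pin (lengths in mm)
- pin_seat (a point): foot of the gauge pin: on the pin's axis at the upper face of the base plate (12 above the bench), where the sleeve's lower end comes to rest; axes as the stand's. The pin's tip is 30 above it (lengths in mm)
- mark (a point): height mark: centre of the black disc collar (diameter 24, 4 thick) on the post, 100 to 140 above the bench; the lens's mid-plane is to be held at this height. Under the disc is a steel hub, diameter 16, 12 long. The collar can slide on the post if pushed with more than about 4 N and must not be shifted (lengths in mm)
- loupe: hand loupe, rigid, mass about 120 g, lying level: black handle of square section 16 by 16 along its x, from x = -70 to +45; lens ring at the +x end, outer diameter 60, 16 high, centred at x = 85. Origin on the underside beneath the handle's grip point (z axis up, square to the lens); underside of handle and ring both at z = 0; balances about 16 from the origin towards the lens (lengths in mm)
- handle (a point): grip point of the loupe: middle of the handle's thickness (8 above its underside), in the free span of the rest; axes as the loupe's, so grip across y (lengths in mm)
- lens (a point): centre of the loupe's lens, at mid-thickness (8 above the underside), 85 from the grip point along the loupe's +x; z is the optical axis (lengths in mm)
- rest: fixed grey loupe rest: plate 190 by 50 by 6 high (from x = -80 to +110) with two blocks rising to 30 above the bench, one under the handle's tail (x = -65 to -51, with a lip 8 high on each side of the handle), one under the lens ring (x = 63 to 107); origin at the underside, beneath the loupe's grip point. Between the blocks the handle is free, 24 above the plate. Lift the loupe straight up (lengths in mm)
- dish: closed clear dish, diameter 90, height 15; loose bystander, to be left alone; origin at the centre of its underside (lengths in mm)
- tweezers: steel tweezers lying flat along their x, 125 by 10 by 7; loose bystander, to be left alone; origin at the centre of its underside (lengths in mm)
- vial: small amber vial, diameter 26, height 55; loose bystander, to be left alone; origin at the centre of its underside (lengths in mm)
- jar: glass jar with lid, diameter 72, height 80; loose bystander, to be left alone; origin at the centre of its underside (lengths in mm)
- tip_box: pipette tip box, 112 by 77 by 63 high; loose bystander, to be left alone; origin at the centre of its underside (lengths in mm)
- cap: black screw cap, diameter 36, height 14; loose bystander, to be left alone; origin at the centre of its underside (lengths in mm)
Things that resemble listed ones, but are neither listed nor needed, are in the scene too. Leave any blue or yellow look-alike of the rest alone.

How it is judged:
By the outcome, as a careful person would: the job done as asked, in the order asked, and still so for the second after the job is handed in, while the arm keeps its last pose, push and grip.
It also fails if it takes over 61 s, if anything falls off the work surface, if the arm or the gripper's body presses on something with over 40 N, if the wrist force passes 120 N, or if a joint passes its speed limit or range.

### The arm

A 6-joint arm with a two-finger parallel gripper is mounted at the origin on the work surface. World frame = base frame: x ahead of the robot, y to its left, z up, the work surface at z = 0. Lengths are in m, angles in rad, forces in N, time in s.
With the tool pointing down it reaches from about 0.25 to 0.725 m from the base axis. Payload 4 kg.
Tool frame: the origin (TCP) lies on the centre line of the jaws, within the pads' length; the fingertips stand 17 mm ahead of it and the grasp point (between the pads) lies 2 mm behind it; z points along the fingers, y is the line along which they close (so a half turn about z gives the same grasp; the last joint's range is limited). The gripper opens to 85 mm and grips with 20 to 120 N. Pads are 22 mm wide; open, the fingers measure 114 mm over their backs; the gripper's body (76 mm by 85 mm) begins 54 mm behind the grasp point. The pads swing forward as they close: fully open they stand 13 mm farther back than shut.
Start: joints at [1.105, 0.241, 0.005, 1.335, 0, 1.571], TCP at [0.225, 0.447, 0.248] pointing down, gripper open.
Joint ranges: [-2.72, 2.72], [-1.05, 1.87], [-1.09, 1.28], [-1.99, 2.15], [-1.42, 1.44], [-3.14, 3.14]. Speed limits (rad/s): [2.79, 2.79, 3.14, 3.14, 3.14, 3.14].

### API

Orientations are given as a unit quaternion [x, y, z, w].
In Python, from workcell import bot, camera, get_calibration gives the robot as it stands.
- The arm moves only by the tool apply_moves, never from a script. Its argument "steps" is a list of rows, each a list of 3 entries, a list of its own where there are three numbers: the shift along the tool's x, y, z as a fraction of full scale, then the turn, a rotation vector about the tool's x, y, z as a fraction of full scale, then the opening, from 0 (shut) to 1 (fully open). A call has exactly 8 rows; each row shifts and turns the commanded pose from where the row before left it, along the tool's axes as they then stand; what a row does not reach is not made up. Full scale, the value 1, is 20 cm for a shift and pi rad for a turn. A row lasts 1/12 s, in which the tool goes at most 41.7 mm and 7.16 degrees, less where a joint would pass 70% of its speed; a pose out of reach is approached as far as the arm can. A call with a number of a shift or a turn outside -1 to 1 is refused whole. A call with a gripper value outside its range is refused whole. The fingers move at their own pace and stop on an object; the grip force is fixed at half the most. Time passes only in rows, so rows that do not move let the fingers close, or fill a call up. It gives the time, the measured TCP pose, the force, the opening and the grip force at its end, in the units of the state.
- bot.get_obs(): the state, without advancing time (a new reading comes with each control period).
- camera(name): name is "scene" or "top"; returns (picture, depth): 384x512x3 uint8, red, green, blue; 384x512 float32, m along the optical axis (not along the pixel's ray), 0 where there is no reading.
- get_calibration(name): a dict with "fov_y" (degrees; the focal length in pixels is half the picture's height over the tangent of half this angle, whatever the lens; pixels are square), "cx", "cy" (the principal point, pixels), "rvec" (rotation vector, rad) and "tvec" (3), from world to camera coordinates, as OpenCV has them. Camera axes: x right, y down, z forward; pixel columns grow to the right and rows downward; lengths in m; the calibration is good to about 2 mm. A picture is of the moment at which its call begins. get_calibration takes no time and is no camera call.
- bot.job_done(): hands the job in; it is judged then, once.
The state is a dict: "clock": time; "joint_pos": joint angles; "joint_vel": joint speeds; "tau": joint torques, N m; "eef_pos": TCP position; "tool_rot": TCP orientation; "ft_force": force on the tool from outside, world axes, zero at the start; "ft_torque": the same for the moment, N m; "grip_width": finger opening in m; "grasp_force": force on a finger pad.
Only numpy, scipy, OpenCV 4.12 (cv2) and the standard library are available. Lean on these libraries where they do the work, as an engineer would, in place of code of your own. Each camera call takes 0.05 s, during which the arm holds its last target. There are 200 camera calls.

## Working session

There is one attempt and no reset: what is moved stays moved. The work goes in short steps, Python scripts to look and compute and a tool call to move; the robot and the scene stay as the last step left them, time stands still between calls to the robot, and variables do not carry over. Pictures are saved under pics/ and viewed, at most 10 in all, crops included, and the job is handed in when it is done.

Besides the shell and the picture viewer there is one more tool, called after ">>>" by a JSON object that holds its "fn" and its "kwargs". apply_moves: Moves the arm, as the interface text tells. Its arguments: {"type":"object","properties":{"steps":{"type":"array"}},"required":["steps"]}

```bash
mkdir -p pics; cat > h.py <<'E'
import numpy as np, cv2
from workcell import bot, camera, get_calibration
def cal(n):
    c=get_calibration(n); f=192/np.tan(np.radians(c["fov_y"])/2)
    R=cv2.Rodrigues(np.array(c["rvec"],float))[0]; return f,c["cx"],c["cy"],R,np.array(c["tvec"],float)
def cloud(n,d):
    f,cx,cy,R,t=cal(n); v,u=np.mgrid[:384,:512]
    P=np.stack([(u-cx)/f*d,(v-cy)/f*d,d],-1); return (P-t)@R
def proj(n,p):
    f,cx,cy,R,t=cal(n); q=np.atleast_2d(p)@R.T+t; return np.c_[q[:,0]/q[:,2]*f+cx,q[:,1]/q[:,2]*f+cy]
def onz(n,u,v,z):
    f,cx,cy,R,t=cal(n); r=np.array([(u-cx)/f,(v-cy)/f,1])@R; c=-t@R; return c+r*(z-c[2])/r[2]
E
python3 - <<'E'
from h import *
for n in("top","scene"):
    im,d=camera(n); cv2.imwrite(f"pics/{n}.png",im[...,::-1]); np.savez(f"{n}0.npz",im=im,d=d)
    c=get_calibration(n);print(n,c, "cam",-np.array(cal(n)[4])@cal(n)[3])
o=bot.get_obs();print(o)
E
```

```text
top {'fov_y': 49.87038870899858, 'cx': 248.05021813692704, 'cy': 192.3696675353649, 'rvec': array([ 2.17454191, -2.16248989,  0.14005228]), 'tvec': array([-0.02955872,  0.53911781,  1.32079243])} cam [ 0.38383094 -0.00832714  1.37427029]
scene {'fov_y': 49.88307706599103, 'cx': 243.69412096553955, 'cy': 188.88791622218875, 'rvec': array([ 0.60929627,  2.53266746, -1.28151239]), 'tvec': array([ 0.44932841, -0.05635918,  1.54961055])} cam [1.01450553 0.92053769 0.85425647]
{'clock': 0.1, 'joint_pos': array([ 1.10499021e+00,  2.41304251e-01,  3.88681280e-03,  1.33517238e+00,
       -2.36789681e-05,  1.57085058e+00]), 'joint_vel': array([-0.00050438, -0.00185383,  0.00322668, -0.00091644, -0.00024214,
       -0.00094186]), 'tau': array([ 2.86868153e-04, -3.73139262e+01,  2.53009754e+01,  1.09094364e-02,
        2.70422993e-05, -7.21463209e-06]), 'eef_pos': array([0.22434855, 0.44627111, 0.24752924]), 'tool_rot': array([ 2.30829460e-01,  9.72993811e-01, -8.75273098e-04, -1.95428479e-04]), 'ft_force': array([ 0.19059835, -0.47349919,  0.57412626]), 'ft_torque': array([ 0.05333202, -0.01744078, -0.0266576 ]), 'grasp_force': 0.0, 'grip_width': 0.08552680875400036}
```

View pics/top.png

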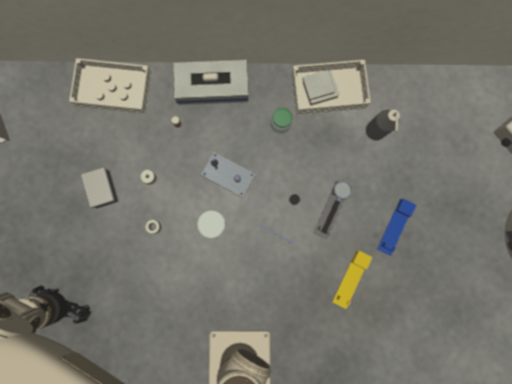

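View pics/scene.png

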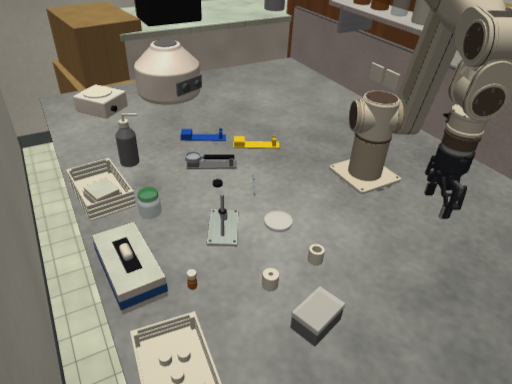

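The top view shows two candidate sleeves, at (148,177) with a small hole and at (153,227) with a larger one. The stand is at (229,174), with the post and collar near (214,163) and the pin near (237,179). The loupe lies on the grey rest at (334,209), and the look-alike rests are blue at (397,227) and yellow at (353,280). I'll check the choices in one close crop and measure.

```bash
python3 - <<'E'
from h import *
z=np.load("top0.npz"); im,d=z["im"],z["d"]; P=cloud("top",d)
a=cv2.resize(im[140:245,125:275],(0,0),fx=5,fy=5,interpolation=cv2.INTER_CUBIC)[:, :760]
b=cv2.resize(im[170:245,300:360],(0,0),fx=5,fy=5,interpolation=cv2.INTER_CUBIC)
c=np.zeros((600,800,3),np.uint8); s=0.66
a=cv2.resize(a,(500,350)); b=cv2.resize(b,(290,362)); c[:350,:500]=a; c[:362,505:795]=b
cv2.imwrite("pics/crop.png",c[:370,:,::-1])
def comp(box,zlo,zhi,name):
    x0,x1,y0,y1=box; Q=P[y0:y1,x0:x1]; m=(Q[...,2]>zlo)&(Q[...,2]<zhi)
    q=Q[m]; v,u=np.nonzero(m)
    r=cv2.minAreaRect(q[:,:2].astype(np.float32)*1000)
    print(name,len(q),"mean",q.mean(0).round(4),"med z",np.median(q[:,2]).round(4),"rect",np.round(r[0],1),np.round(r[1],1),round(r[2],1))
comp((138,158,167,187),.035,.06,"sleeveA")
comp((143,163,217,237),.035,.06,"sleeveB")
comp((195,262,145,202),.006,.018,"plate")
comp((200,262,145,202),.025,.055,"pin")
comp((200,240,145,190),.09,.2,"collar/post")
comp((310,360,175,245),.034,.06,"loupe")
comp((310,360,175,245),.003,.012,"restplate")
comp((322,360,178,205),.036,.06,"ring")
comp((200,240,145,190),.15,.2,"posttop")
Q=P[150:190,200:245,2]; print((Q[::2,::2]*1000).astype(int))
E
```

```text
sleeveA 137 mean [0.5886 0.3002 0.0435] med z 0.0438 rect [589.3 300. ] [42.5 39.6] 88.2
sleeveB 99 mean [0.4261 0.2786 0.0434] med z 0.0437 rect [426.5 278.4] [41.5 41.2] 31.9
plate 1161 mean [0.6001 0.0373 0.0114] med z 0.0114 rect [608.1  44.5] [189.7 215.6] 0.1
pin 40 mean [0.5889 0.0172 0.0404] med z 0.04 rect [603.5  38.1] [90.5 19.7] 57.3
collar/post 56 mean [0.6217 0.0787 0.1207] med z 0.1081 rect [622.5  78.9] [20.3 23.7] 29.3
loupe 487 mean [ 0.5098 -0.3171  0.0425] med z 0.0423 rect [ 492.2 -310.1] [ 58.6 183.8] 65.4
restplate 665 mean [ 0.4765 -0.3091  0.0056] med z 0.005 rect [ 487.5 -316.1] [166.2 232.3] 89.2
ring 293 mean [ 0.5447 -0.3338  0.0417] med z 0.0413 rect [ 539.1 -336.3] [59.3 76.2] 89.0
posttop 11 mean [0.6226 0.0799 0.1613] med z 0.1632 rect [622.9  79.9] [6.9 6.2] 0.6
[[   2   -6    3   -1   -3    0   -1   -1   -5   -1    0    1   -3   -2
     0    0    0    1    0    3    0   -1   -2]
 [   4   -1   -4    0    1   -4    0   11   -3   -3   -2    0   -1   -3
    -3    0   -2    0   -5   -2    0    2    0]
 [  -1    1   -1   -5    0    0    0   12    7    8  
[... 1407 characters left out ...]
0   14    9   12   11   13   11    9   12    9   11
     9   13    8   11   39   40   38   11   16]
 [  -1    0    0    2    2   -1   12   12   11   11   10    1   12   14
    11   14    9   13   43   41   37   12   13]
 [   4    0   -2    0    0    0    0    0   11    9   15    7   13    8
    13   12   11    9   10   16   12    9    9]
 [  -2   -3   -2   -3    1    2    1    0   -2   10   17   16   12   13
    10    5   12   15   15    3   11    7   11]
 [  -4   -2   -1   -2    0   -2    0   -5    6   -1    1   10   11   15
    16    7    6   11   13   10   10    7   11]
 [   0    0   -1    1    4    1   -1   -6   -3    3   -3   -7    0   12
     9    8   15   14    9   11    7   13   15]]
```

View pics/crop.png

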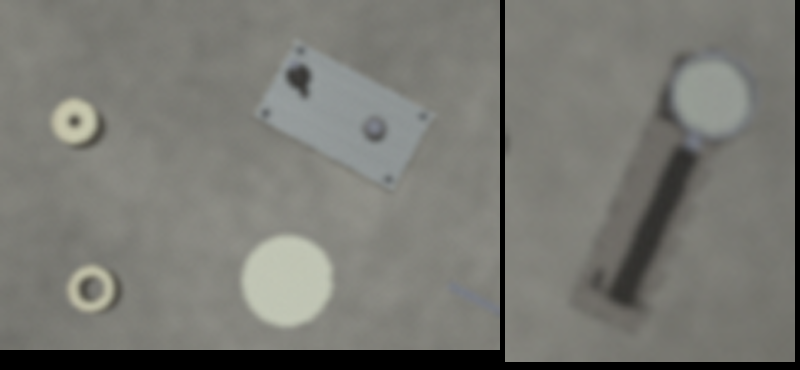

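The crop confirms the choice. The lower sleeve at top pixel (153,227) has the wide bore (about 26/44). The one at (148,177) is the narrow one. The loupe is on the grey rest, with its lens at the far end near (342,190). Next I'll refine the key points from both cameras.

```bash
python3 - <<'E'
from h import *
from scipy.optimize import least_squares
for n in("top","scene"):
    z=np.load(n+"0.npz"); im,d=z["im"],z["d"]; P=cloud(n,d).reshape(-1,3)
    def near(x,y,r,zl,zh):
        return P[(np.hypot(P[:,0]-x,P[:,1]-y)<r)&(P[:,2]>zl)&(P[:,2]<zh)]
    print(n)
    for nm,(x,y) in dict(B=(.4265,.2785),A=(.589,.3)).items():
        q=near(x,y,.035,.038,.052)
        print(nm,len(q),"rimz",np.median(q[:,2]).round(4),cv2.minAreaRect((q[:,:2]*1000).astype(np.float32)))
    q=near(.588,.016,.025,.033,.05); print("pin",len(q),q.mean(0).round(4),np.percentile(q[:,2],[50,95]).round(4))
    q=near(.605,.045,.12,.006,.018); r=cv2.minAreaRect((q[:,:2]*1000).astype(np.float32)); print("plate",r,np.median(q[:,2]))
    q=near(.6225,.079,.02,.075,.155); print("collar z hist",np.histogram(q[:,2],np.arange(.075,.156,.004)))
    q=near(.6225,.079,.02,.155,.18); print("posttop",len(q),q.mean(0).round(4))
    q=near(.5,-.31,.13,.034,.055); 
    c=q[:,:2].mean(0); w=np.linalg.svd(q[:,:2]-c,full_matrices=False)[2][0]; w*=np.sign(w[0])
    s=(q[:,:2]-c)@w; t=(q[:,:2]-c)@[-w[1],w[0]]
    h=q[(s>-.11)&(s<.0)]
    print("loupe",len(q),"ext",c+w*s.min(),c+w*s.max(),np.degrees(np.arctan2(w[1],w[0])), "smax-smin",np.ptp(s),"z",np.median(q[:,2]))
    def f(p): # signed dist to loupe outline not needed: circle+axis model via extents
        return 0
E
```

```text
top
B 93 rimz 0.0437 ((425.86529541015625, 279.00177001953125), (42.46092224121094, 40.25941467285156), 44.846317291259766)
A 130 rimz 0.0439 ((589.2985229492188, 299.96466064453125), (42.53447341918945, 39.57688903808594), 88.2071762084961)
pin 35 [0.5845 0.0085 0.0403] [0.0403 0.0438]
plate ((590.26318359375, 48.347511291503906), (190.54151916503906, 193.98829650878906), 29.35816192626953) 0.01141367590528633
collar z hist (array([ 0,  0,  0,  0,  0,  0,  5, 18, 13,  2,  0,  2,  1,  0,  0,  1,  1,
        1,  3,  0]), array([0.075, 0.079, 0.083, 0.087, 0.091, 0.095, 0.099, 0.103, 0.107,
       0.111, 0.115, 0.119, 0.123, 0.127, 0.131, 0.135, 0.139, 0.143,
       0.147, 0.151, 0.155]))
posttop 9 [0.6232 0.08   0.1637]
loupe 487 ext [ 0.41018871 -0.26878099] [ 0.5754185 -0.3488762] -25.861807161887857 smax-smin 0.18361951526506876 z 0.042315196254311085
scene
B 121 rimz 0.0448 ((428.6922607421875, 284.4474792480469), (39.6938591003418, 42.936058044433594), 82.44105529785156)
A 183 rimz 0.0449 ((591.900390625, 305.2209167480469), (41.717586517333984, 41.7852783203125), 58.91034698486328)
pin 4 [0.583  0.021  0.0392] [0.0398 0.0409]
plate ((604.6744384765625, 43.463279724121094), (164.45005798339844, 90.00645446777344), 62.37146759033203) 0.012287621728720357
collar z hist (array([ 4,  2,  5,  1,  4,  3,  4, 10, 22,  4,  5,  5,  3,  5,  4,  6,  3,
        3,  5,  5]), array([0.075, 0.079, 0.083, 0.087, 0.091, 0.095, 0.099, 0.103, 0.107,
       0.111, 0.115, 0.119, 0.123, 0.127, 0.131, 0.135, 0.139, 0.143,
       0.147, 0.151, 0.155]))
posttop 18 [0.6263 0.0837 0.1618]
loupe 302 ext [ 0.41635364 -0.26213893] [ 0.57598948 -0.34444659] -27.275469246153108 smax-smin 0.1796055536924437 z 0.04162795058533536
```

```bash
python3 - <<'E'
from h import *
for n in("top","scene"):
    z=np.load(n+"0.npz"); im,d=z["im"],z["d"]; P=cloud(n,d); k=im.astype(int); print(n)
    U=lambda c,zz: np.array([onz(n,a,b,zz)[:2]*1000 for a,b in c.reshape(-1,2)],np.float32)
    def big(m,p):
        l,L=cv2.connectedComponents(m.astype(np.uint8)); 
        vals,cnt=np.unique(L[(m>0)&(np.hypot(*(P[...,:2]-p).transpose(2,0,1))<.02)],return_counts=True); M=(L==vals[cnt.argmax()]).astype(np.uint8)
        return M
    # plate via height 6..18mm mask combined with closing
    near=np.hypot(P[...,0]-.605,P[...,1]-.045)<.105
    blue=(k[...,2]-k[...,0]>6)&(k.sum(2)>300)&near
    M=cv2.morphologyEx(blue.astype(np.uint8),cv2.MORPH_CLOSE,np.ones((5,5)))
    M=big(M,(.605,.045)); c=max(cv2.findContours(M,0,2)[0],key=cv2.contourArea)
    print("plate",cv2.minAreaRect(U(c,.012)),M.sum())
    for nm,p in dict(B=(.4265,.2795),A=(.59,.301)).items():
        # rim: white pixels at height >35mm
        g=im.min(2).astype(float); t=(np.hypot(P[...,0]-p[0],P[...,1]-p[1])<.04)
        M=big(((g>150)&t&(P[...,2]>.036)).astype(np.uint8),p); c=max(cv2.findContours(M,0,2)[0],key=cv2.contourArea)
        u=U(c,.045); print(nm,M.sum(),np.round(cv2.minEnclosingCircle(u),1) if 0 else (cv2.minEnclosingCircle(u)), cv2.fitEllipse(u))
    t=(np.hypot(P[...,0]-.585,P[...,1]-.009)<.03)&(P[...,2]>.028)&(P[...,2]<.06)
    v,u=np.nonzero(t); print("pin px",u.mean(),v.mean(),u.min(),u.max(),v.min(),v.max(),onz(n,u.mean(),v.mean(),.042))
    # loupe: height mask
    t=(np.hypot(P[...,0]-.5,P[...,1]+.31)<.13)&(P[...,2]>.033)&(P[...,2]<.06)
    q=P[t][:,:2]; 
    from scipy.optimize import minimize
    def cost(p):
        w=np.array([np.cos(p[2]),np.sin(p[2])]); r=q-p[:2]; s=r@w; y=r@[-w[1],w[0]]
        dr=np.hypot(s-.085,y)-.030; dh=np.maximum(np.abs(s+.0125)-.0575,np.abs(y)-.008)
        return np.clip(np.minimum(dr,dh),0,.006).sum()
    best=min((minimize(cost,[.467+a,-.297+b,np.radians(t0)],method="Nelder-Mead",options=dict(xatol=1e-5,fatol=1e-6,initial_simplex=None)) for a in(-.01,0,.01) for b in(-.005,.005) for t0 in(-27,-23)),key=lambda r:r.fun)
    p=best.x;print("loupe grip",p[:2],np.degrees(p[2]),"lens",p[:2]+.085*np.array([np.cos(p[2]),np.sin(p[2])]),best.fun/len(q))
E
```

```text
top
plate ((610.1954345703125, 61.326332092285156), (45.45793914794922, 110.27145385742188), 5.258011817932129) 158
B 57 ((427.2928161621094, 281.4913635253906), 19.628738403320312) ((427.0309143066406, 280.9435729980469), (36.982364654541016, 38.12873458862305), 56.67483139038086)
A 92 ((589.9755249023438, 302.7709655761719), 19.16473388671875) ((589.5573120117188, 302.2135009765625), (36.59566879272461, 37.427284240722656), 67.16455841064453)
pin px 237.42857142857142 178.22857142857143 235 240 175 181 [0.58421463 0.00842943 0.042     ]
loupe grip [ 0.47261392 -0.29871782] -26.35856620347197 lens [ 0.54877673 -0.33645674] 0.0002681073402586263
sceneTraceback (most recent call last):
  File "<stdin>", line 13, in <module>
  File "<stdin>", line 7, in big
ValueError: attempt to get argmax of an empty sequence
```

>>> {"fn": "apply_moves", "kwargs": {"steps": [[[-0.16,-0.036,0.06],[0,0,0],1],[[-0.16,-0.036,0.06],[0,0,0],1],[[-0.16,-0.036,0.06],[0,0,0],1],[[-0.16,-0.036,0.06],[0,0,0],1],[[-0.16,-0.036,0.06],[0,0,0],1],[[-0.16,-0.036,0.06],[0,0,0],1],[[-0.16,-0.036,0.06],[0,0,0],1],[[-0.16,-0.036,0.06],[0,0,0],1]]}}

```text
clock: 0.77
eef_pos: [0.4282, 0.2789, 0.1514]
tool_rot: [0.231, 0.973, -0.0, -0.0]
ft_force: [0.8, -0.0, 0.0]
grip_width: 0.0852
grasp_force: 0.0
```

```bash
cat >> h.py <<'E'
from scipy.spatial.transform import Rotation as Ro
def plan(target,ang=None):
    "world target -> total shift in tool axes (units of 0.2m), optional tool-y angle deg"
    o=bot.get_obs(); R=Ro.from_quat(o["tool_rot"]).as_matrix(); p=o["eef_pos"]
    print("t",round(o["clock"],2),"tcp",p.round(4),"yang",round(np.degrees(np.arctan2(R[1,1],R[0,1])),2),"zaxis",R[:,2].round(3),"F",o["ft_force"].round(1),"w",round(o["grip_width"],4),"gf",o["grasp_force"])
    if target is not None: print("total units",(R.T@(np.array(target)-p)/.2).round(4))
E
python3 - <<'E'
from h import *
plan((.427,.280,.10))
im,d=camera("scene");cv2.imwrite("pics/s1.png",cv2.resize(im[180:340,200:420],None,fx=3.5,fy=3.5,interpolation=2)[...,::-1])
im,d=camera("top");P=cloud("top",d);np.savez("top1.npz",im=im,d=d)
E
```

```text
t 0.77 tcp [0.4282 0.2789 0.1514] yang 63.31 zaxis [-0.001 -0.    -1.   ] F [ 0.8 -0.   0. ] w 0.0852 gf 0.0
total units [0.0076 0.0025 0.2568]
```

View pics/s1.png

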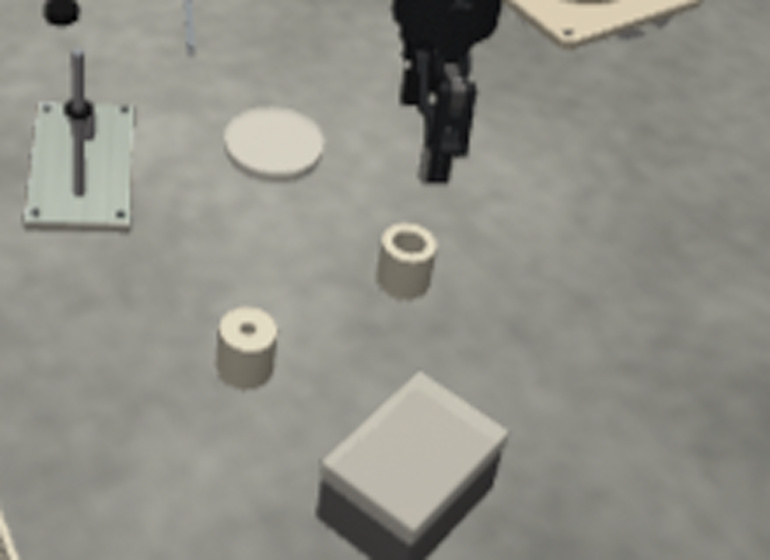

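The gripper hangs above the wide sleeve (crop (408,245)), with the fingers straddling it. The post hides the pin from this camera. I'll descend and grip.

>>> {"fn": "apply_moves", "kwargs": {"steps": [[[0.004,0.002,0.08],[0,0,0],1],[[0.004,0,0.1],[0,0,0],1],[[0,0,0.1],[0,0,0],1],[[0,0,0.1],[0,0,0],1],[[0,0,0.1],[0,0,0],1],[[0,0,0.08],[0,0,0],1],[[0,0,0.047],[0,0,0],1],[[0,0,0.02],[0,0,0],1]]}}

```text
clock: 1.53
eef_pos: [0.4247, 0.2811, 0.0254]
tool_rot: [0.23, 0.973, -0.001, -0.001]
ft_force: [0.2, 0.4, 0.1]
grip_width: 0.0855
grasp_force: 0.0
```

>>> {"fn": "apply_moves", "kwargs": {"steps": [[[0,0,0],[0,0,0],0.4],[[0,0,0],[0,0,0],0.4],[[0,0,0],[0,0,0],0.3],[[0,0,0],[0,0,0],0.3],[[0,0,0],[0,0,0],0.3],[[0,0,0],[0,0,0],0.3],[[0,0,0],[0,0,0],0.3],[[0,0,0],[0,0,0],0.3]]}}

```text
clock: 2.2
eef_pos: [0.4272, 0.2821, 0.0283]
tool_rot: [0.231, 0.973, 0.001, 0.001]
ft_force: [-0.3, 0.6, 6.3]
grip_width: 0.042
grasp_force: 61.1
```

```bash
python3 - <<'E'
from h import *
plan(None)
E
```

```text
t 2.2 tcp [0.4272 0.2821 0.0283] yang 63.31 zaxis [ 0.002  0.002 -1.   ] F [-0.3  0.6  6.3] w 0.042 gf 61.1289687291719
```

>>> {"fn": "apply_moves", "kwargs": {"steps": [[[0,0,-0.02],[0,0,0],0.3],[[0,0,-0.05],[0,0,0],0.3],[[0,0,-0.08],[0,0,0],0.3],[[0,0,-0.1],[0,0,0],0.3],[[0,0,-0.1],[0,0,0],0.3],[[0,0,-0.1],[0,0,0],0.3],[[0,0,-0.05],[0,0,0],0.3],[[0,0,0],[0,0,0],0.3]]}}

```text
clock: 2.87
eef_pos: [0.4278, 0.2824, 0.1299]
tool_rot: [0.231, 0.973, 0.002, 0.002]
ft_force: [0.7, 0.1, -0.4]
grip_width: 0.0419
grasp_force: 60.7
```

```bash
python3 - <<'E'
from h import *
plan((.565,.012,.13))
im,d=camera("scene");cv2.imwrite("pics/s2.png",cv2.resize(im[170:300,240:390],None,fx=5,fy=4.6,interpolation=2)[...,::-1])
im,d=camera("top");np.savez("top2.npz",im=im,d=d)
E
```

```text
t 2.87 tcp [0.4278 0.2824 0.1299] yang 63.31 zaxis [ 0.005  0.003 -1.   ] F [ 0.7  0.1 -0.4] w 0.0419 gf 60.673938444815576
total units [-1.2204 -0.8995 -0.0016]
```

View pics/s2.png

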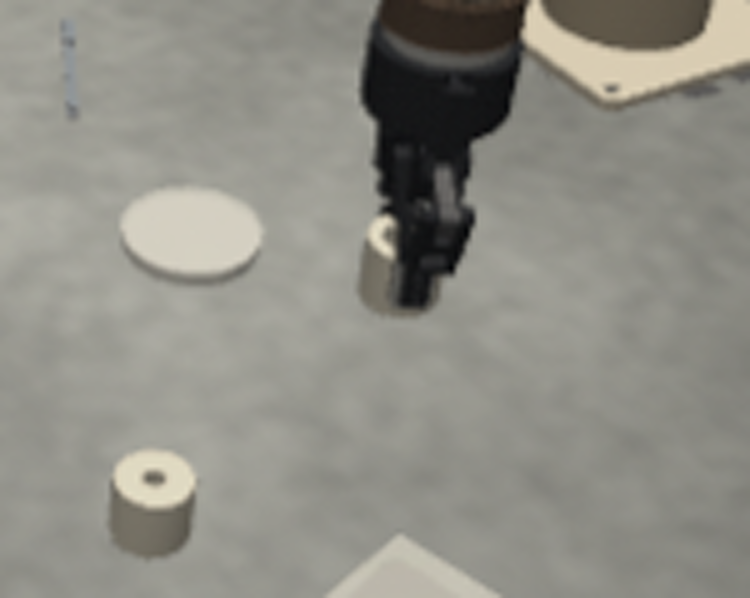

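The sleeve hangs upright between the fingers (crop (400,260)). Now I'll measure how far gripping shifted it, and fit the stand and sleeve the same way in the top view.

```bash
python3 - <<'E'
from h import *
from scipy.optimize import minimize
z=np.load("top0.npz"); P=cloud("top",z["d"]).reshape(-1,3)
def fit(model,x0,c,r):
    q=P[(np.hypot(P[:,0]-c[0],P[:,1]-c[1])<r)&(P[:,2]<.06)]
    f=lambda p: np.minimum(np.abs(q[:,2]-model(q,p)),.012).sum()
    rs=[minimize(f,np.array(x0)+np.random.default_rng(i).normal(0,1,len(x0))*np.array([.003,.003,.03])[:len(x0)],method="Nelder-Mead",options=dict(xatol=1e-5,fatol=1e-7,maxiter=600)) for i in range(12)]
    rs.sort(key=lambda s:s.fun); return [np.round(s.x,4) for s in rs[:3]],rs[0].fun/len(q)
def stand(q,p):
    c,s=np.cos(p[2]),np.sin(p[2]); r=q[:,:2]-p[:2]; x=r@[c,s]; y=r@[-s,c]
    h=np.where((abs(x)<.045)&(abs(y)<.08),.0115,0); rr=np.hypot(x,y+.035); return np.where(rr<.0105,.040,h)
b,e=fit(stand,[.603,.040,np.radians(-28.6)],(.603,.04),.115)
for p in b: print("stand",p,np.degrees(p[2]),"pin",p[:2]+.035*np.array([np.sin(p[2]),-np.cos(p[2])]),"post",p[:2]-.045*np.array([np.sin(p[2]),-np.cos(p[2])]),e)
def slv(bore):
    def m(q,p): r=np.hypot(q[:,0]-p[0],q[:,1]-p[1]); return np.where(r<.022,.044,0)
    return m
print("B",fit(slv(.013),[.4265,.28],(.4265,.28),.045)); print("A",fit(slv(.006),[.589,.301],(.589,.301),.045))
# scene: white sleeve side/rim before & after, cylinder fit
im0=np.load("scene0.npz"); im1,d1=camera("scene")
from scipy.optimize import least_squares
for nm,im,d,c,zl,zh in(("before",im0["im"],im0["d"],(.4287,.2844),.008,.04),("after",im1,d1,(.4287,.2844),.105,.14)):
    Q=cloud("scene",d); m=(np.hypot(Q[...,0]-c[0],Q[...,1]-c[1])<.035)&(Q[...,2]>zl)&(Q[...,2]<zh)&(im.min(2)>70)
    q=Q[m]; r=least_squares(lambda p:np.hypot(q[:,0]-p[0],q[:,1]-p[1])-.022,c,loss="soft_l1",f_scale=.002)
    m2=(np.hypot(Q[...,0]-c[0],Q[...,1]-c[1])<.035)&(Q[...,2]>zh)&(Q[...,2]<zh+.012)&(im.min(2)>120)
    print(nm,len(q),r.x.round(4),"rim",m2.sum(),np.median(Q[m2][:,2]).round(4), "minz",np.percentile(Q[(np.hypot(Q[...,0]-c[0],Q[...,1]-c[1])<.03)&(im.min(2)>70)&(Q[...,2]>.06)][:,2] if nm=="after" else [0],[1,99]))
plan(None)
E
```

```text
stand [ 0.6026  0.0395 -0.489 ] -28.017636181897256 pin [0.58615898 0.00860189] post [0.62373845 0.07922614] 0.002346701145164051
stand [ 0.6026  0.0394 -0.4923] -28.20671225429043 pin [0.58605711 0.00855632] post [0.62386943 0.07905616] 0.002346701145164051
stand [ 0.6027  0.0394 -0.4916] -28.166605208631267 pin [0.5861787  0.00854474] post [0.62394167 0.07907104] 0.002346701145164051
B ([array([0.4268, 0.2802]), array([0.4268, 0.2802]), array([0.4267, 0.2803])], np.float64(0.0035040931595402))
A ([array([0.5902, 0.3012]), array([0.5902, 0.3011]), array([0.59  , 0.3012])], np.float64(0.003213053034409224))
before 166 [0.4279 0.2833] rim 100 0.0453 minz [0. 0.]
after 93 [0.4266 0.285 ] rim 37 0.1434 minz [0.1011862  0.57363567]
t 3.02 tcp [0.4256 0.2809 0.126 ] yang 63.31 zaxis [-0.001 -0.001 -1.   ] F [ 0.2  0.5 -0.3] w 0.0424 gf 60.67434363998473
```

>>> {"fn": "apply_moves", "kwargs": {"steps": [[[-0.02,-0.06,0],[0,0,0],0.3],[[-0.04,-0.12,0],[0,0,0],0.3],[[-0.04,-0.12,0],[0,0,0],0.3],[[-0.04,-0.12,0],[0,0,0],0.3],[[-0.04,-0.12,0],[0,0,0],0.3],[[-0.04,-0.12,0],[0,0,0],0.3],[[-0.04,-0.12,0],[0,0,0],0.3],[[-0.06,-0.082,0],[0,0,0],0.3]]}}

```text
clock: 3.68
eef_pos: [0.4027, 0.096, 0.1254]
tool_rot: [0.231, 0.973, -0.001, -0.002]
ft_force: [0.5, 0.1, -0.2]
grip_width: 0.0422
grasp_force: 60.8
```

>>> {"fn": "apply_moves", "kwargs": {"steps": [[[-0.14,0,0],[0,0,0],0.3],[[-0.16,0,0],[0,0,0],0.3],[[-0.16,0,0],[0,0,0],0.3],[[-0.16,0,0],[0,0,0],0.3],[[-0.16,0,0],[0,0,0],0.3],[[-0.12,0,0],[0,0,0],0.3],[[-0.07,0,0],[0,0,0],0.3],[[-0.029,0,0],[0,0,0],0.3]]}}

```text
clock: 4.35
eef_pos: [0.5849, 0.0068, 0.125]
tool_rot: [0.232, 0.973, -0.001, -0.001]
ft_force: [1.3, 0.2, -1.1]
grip_width: 0.042
grasp_force: 60.8
```

>>> {"fn": "apply_moves", "kwargs": {"steps": [[[0,0,0.03],[0,0,0],0.3],[[0,0,0.05],[0,0,0],0.3],[[0,0,0.05],[0,0,0],0.3],[[0,0,0.03],[0,0,0],0.3],[[0,0,0.02],[0,0,0],0.3],[[0,0,0],[0,0,0],0.3],[[0,0,0],[0,0,0],0.3],[[0,0,0],[0,0,0],0.3]]}}

```text
clock: 5.02
eef_pos: [0.5847, 0.0091, 0.0914]
tool_rot: [0.231, 0.973, 0.0, 0.0]
ft_force: [-0.5, 0.6, -0.0]
grip_width: 0.0419
grasp_force: 60.8
```

```bash
python3 - <<'E'
from h import *
plan(None)
im,d=camera("scene");cv2.imwrite("pics/s3.png",cv2.resize(im[160:260,170:290],None,fx=6,fy=6,interpolation=2)[...,::-1]); np.savez("scene3.npz",im=im,d=d)
ps=[]
for i in range(6): camera("top"); ps.append(bot.get_obs()["eef_pos"])
print(np.round(ps,4),np.mean(ps,0).round(4))
E
```

```text
t 5.02 tcp [0.5847 0.0091 0.0914] yang 63.33 zaxis [ 0.001  0.    -1.   ] F [-0.5  0.6 -0. ] w 0.0419 gf 60.75721407076344
[[0.5849 0.009  0.0916]
 [0.5849 0.0089 0.0916]
 [0.5848 0.0089 0.0915]
 [0.5847 0.0089 0.0914]
 [0.5847 0.0089 0.0913]
 [0.5846 0.0088 0.0911]] [0.5848 0.0089 0.0914]
```

View pics/s3.png

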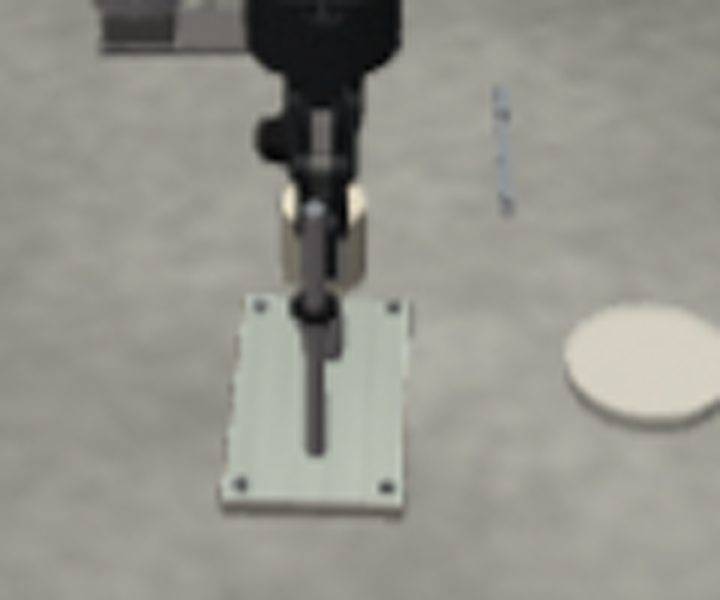

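The sleeve hangs just over the pin. It spans crop x 283–367 (centre about 325), and the pin's right edge shows at crop (343,340) behind the post. I'll check the lateral alignment in this view by projection.

```bash
python3 - <<'E'
from h import *
im=np.load("scene3.npz")["im"]; g=im.astype(int)
for v in (196,200,204): print(v,g[v,212:236].sum(1))
for v in (214,216,218): print(v,g[v,215:233].sum(1))
f,cx,cy,R,t=cal("scene"); cam=-t@R
for nm,p,r,zz in(("sleeve",(.588,.0125),.022,.09),("pin",(.588,.0125),.011,.030),("post",(.6263,.0832),.005,.030),("post",(.6263,.0832),.005,.14)):
    a=np.array(p)-cam[:2]; a/=np.linalg.norm(a); w=np.array([-a[1],a[0]])*r
    q=[[p[0]+s*w[0],p[1]+s*w[1],zz] for s in(-1,0,1)]; print(nm,proj("scene",q).round(1).tolist())
E
```

```text
196 [468 470 473 476 435 372 454 248 172 268 286 219 162 155  79  63 463 414
 290 440 471 474 477 480]
200 [454 461 464 464 425 342 328 311 258 247 237 207 107  65 201 237 272 270
 259 441 475 471 468 464]
204 [467 460 457 461 449 349 325 328 262 248 237 210 110  65 233 267 276 267
 258 444 474 471 469 468]
214 [527 525 521 521 393 236 189 180 168 166 242 232 412 511 525 526 518 521]
216 [531 524 522 518 524 343 247 232 210 233 240 221 410 511 527 530 518 522]
218 [530 525 522 521 527 392 269 235 209 233 228 210 458 521 528 528 518 524]
sleeve [[230.2, 198.1], [223.0, 198.2], [215.8, 198.3]]
pin [[226.7, 213.4], [223.1, 213.4], [219.6, 213.5]]
post [[223.4, 230.6], [221.7, 230.6], [220.0, 230.6]]
post [[223.2, 201.3], [221.4, 201.4], [219.6, 201.4]]
```

Laterally the sleeve is about 1 mm towards tool +x of the pin. I'll correct that and lower until it engages, watching the force.

>>> {"fn": "apply_moves", "kwargs": {"steps": [[[-0.005,0,0.02],[0,0,0],0.3],[[0,0,0.03],[0,0,0],0.3],[[0,0,0.03],[0,0,0],0.3],[[0,0,0.025],[0,0,0],0.3],[[0,0,0.02],[0,0,0],0.3],[[0,0,0.015],[0,0,0],0.3],[[0,0,0.01],[0,0,0],0.3],[[0,0,0],[0,0,0],0.3]]}}

```text
clock: 6.03
eef_pos: [0.5859, 0.0091, 0.0606]
tool_rot: [0.231, 0.973, 0.001, 0.0]
ft_force: [3.5, 4.6, -2.4]
grip_width: 0.0421
grasp_force: 60.9
```

Engaged: vertical force is small, with a side force of about 5.7 N towards tool +y. I'll yield about 1 mm that way and go further down.

>>> {"fn": "apply_moves", "kwargs": {"steps": [[[0,0.005,0],[0,0,0],0.3],[[0,0,0.015],[0,0,0],0.3],[[0,0,0.015],[0,0,0],0.3],[[0,0,0.015],[0,0,0],0.3],[[0,0,0.01],[0,0,0],0.3],[[0,0,0.01],[0,0,0],0.3],[[0,0,0],[0,0,0],0.3],[[0,0,0],[0,0,0],0.3]]}}

```text
clock: 6.7
eef_pos: [0.5858, 0.0094, 0.0475]
tool_rot: [0.231, 0.973, 0.0, -0.0]
ft_force: [2.1, 3.1, -3.3]
grip_width: 0.0419
grasp_force: 61.0
```

>>> {"fn": "apply_moves", "kwargs": {"steps": [[[0,0.004,0.01],[0,0,0],0.3],[[0,0,0.01],[0,0,0],0.3],[[0,0,0.008],[0,0,0],0.3],[[0,0,0.006],[0,0,0],0.3],[[0,0,0.004],[0,0,0],0.3],[[0,0,0],[0,0,0],0.3],[[0,0,0],[0,0,0],0.3],[[0,0,0],[0,0,0],0.3]]}}

```text
clock: 7.37
eef_pos: [0.5856, 0.0097, 0.0404]
tool_rot: [0.231, 0.973, -0.0, -0.0]
ft_force: [-1.6, -0.5, 2.9]
grip_width: 0.0419
grasp_force: 61.4
```

Lateral force is gone and a slight upward force has started. I'll take a few more millimetres to seat it.

>>> {"fn": "apply_moves", "kwargs": {"steps": [[[0,0,0.005],[0,0,0],0.3],[[0,0,0.005],[0,0,0],0.3],[[0,0,0.003],[0,0,0],0.3],[[0,0,0],[0,0,0],0.3],[[0,0,0],[0,0,0],0.3],[[0,0,0],[0,0,0],0.3],[[0,0,0],[0,0,0],0.3],[[0,0,0],[0,0,0],0.3]]}}

```text
clock: 8.03
eef_pos: [0.5856, 0.0097, 0.0403]
tool_rot: [0.231, 0.973, -0.0, 0.0]
ft_force: [-7.7, -0.4, 17.4]
grip_width: 0.0423
grasp_force: 63.4
```

It's seated (17 N and no further travel). I'll back off the push, open part way, and rise.

>>> {"fn": "apply_moves", "kwargs": {"steps": [[[0,0,-0.008],[0,0,0],0.3],[[0,0,0],[0,0,0],0.5],[[0,0,0],[0,0,0],0.7],[[0,0,0],[0,0,0],0.7],[[0,0,0],[0,0,0],0.7],[[0,0,0],[0,0,0],0.7],[[0,0,-0.02],[0,0,0],0.7],[[0,0,-0.04],[0,0,0],0.7]]}}

```text
clock: 8.7
eef_pos: [0.5851, 0.01, 0.0504]
tool_rot: [0.231, 0.973, -0.0, -0.001]
ft_force: [0.9, -0.4, 0.7]
grip_width: 0.0596
grasp_force: 0.0
```

>>> {"fn": "apply_moves", "kwargs": {"steps": [[[0,0,-0.08],[0,0,0],0.7],[[0,0,-0.08],[0,0,0],0.7],[[0,0,-0.1],[0,0,0],0.7],[[0,0,-0.1],[0,0,0],0.7],[[0,0,-0.1],[0,0,0],0.7],[[0,0,-0.1],[0,0,0],0.7],[[0,0,-0.1],[0,0,0],0.7],[[0,0,-0.04],[0,0,0],0.7]]}}

```text
clock: 9.37
eef_pos: [0.5877, 0.01, 0.1954]
tool_rot: [0.231, 0.973, 0.001, 0.003]
ft_force: [0.7, -0.4, 0.7]
grip_width: 0.0596
grasp_force: 0.0
```

```bash
python3 - <<'E'
from h import *
plan((.471,-.298,.16))
E
```

```text
t 9.37 tcp [0.5877 0.01   0.1954] yang 63.31 zaxis [ 0.006  0.    -1.   ] F [ 0.7 -0.4  0.7] w 0.0596 gf 0.0
total units [-0.1693 -1.6387  0.1735]
```

>>> {"fn": "apply_moves", "kwargs": {"steps": [[[-0.01,-0.08,0],[0,0,0],0.7],[[-0.01,-0.12,0],[0,0,0],0.7],[[-0.01,-0.12,0],[0,0,0],0.7],[[-0.01,-0.12,0],[0,0,0],0.7],[[-0.01,-0.12,0],[0,0,0],0.7],[[-0.01,-0.12,0],[0,0,0],0.7],[[-0.01,-0.12,0],[0,0,0],0.7],[[-0.01,-0.12,0],[0,0,0],0.7]]}}

```text
clock: 10.03
eef_pos: [0.5171, -0.1625, 0.1912]
tool_rot: [0.231, 0.973, -0.0, -0.0]
ft_force: [0.2, 0.1, 0.4]
grip_width: 0.0598
grasp_force: 0.0
```

>>> {"fn": "apply_moves", "kwargs": {"steps": [[[-0.015,-0.12,0.02],[0,0,0],0.7],[[-0.015,-0.12,0.03],[0,0,0],0.7],[[-0.015,-0.12,0.03],[0,0,0],0.7],[[-0.015,-0.12,0.03],[0,0,0],0.7],[[-0.015,-0.12,0.03],[0,0,0],0.7],[[-0.01,-0.08,0.03],[0,0,0],0.7],[[-0.005,-0.039,0],[0,0,0],0.7],[[0,0,0],[0,0,0],0.7]]}}

```text
clock: 10.7
eef_pos: [0.4684, -0.2993, 0.1569]
tool_rot: [0.232, 0.973, 0.0, -0.001]
ft_force: [0.9, -0.1, 0.1]
grip_width: 0.0598
grasp_force: 0.0
```

```bash
python3 - <<'E'
from h import *
from scipy.optimize import least_squares
plan((.471,-.298,.05))
im,d=camera("scene");np.savez("scene4.npz",im=im,d=d)
im2,d2=camera("top")
c=np.zeros((480,800,3),np.uint8)
c[:,:400]=cv2.resize(im[170:250,200:267],(400,480),interpolation=2); c[:,400:]=cv2.resize(im[120:210,160:240],(400,480),interpolation=2)
cv2.imwrite("pics/s4.png",c[...,::-1])
Q=cloud("scene",d).reshape(-1,3)
q=Q[(np.hypot(Q[:,0]-.588,Q[:,1]-.0125)<.04)&(Q[:,2]>.049)&(Q[:,2]<.066)]; print("sleeve rim",len(q),np.median(q[:,2]),np.percentile(q[:,2],[5,95]))
q=Q[(np.hypot(Q[:,0]-.626,Q[:,1]-.083)<.022)]; h,e=np.histogram(q[:,2],np.arange(.09,.13,.002)); print(dict(zip(e.round(3),h)))
# collar disc in image
ex=[[.6263,.0832,zz] for zz in(.095,.1,.105,.11,.115)]; print(proj("scene",ex).round(1).tolist())
g=im.astype(int).sum(2)
for u in(219,220,221,222,223,224): print(u,g[202:222,u])
E
```

```text
t 10.7 tcp [ 0.4684 -0.2993  0.1569] yang 63.16 zaxis [-0.001  0.    -1.   ] F [ 0.9 -0.1  0.1] w 0.0598 gf 0.0
total units [-0.0093  0.0119  0.5344]
sleeve rim 59 0.05530750526857582 [0.04978676 0.05902655]
{np.float64(0.09): np.int64(1), np.float64(0.092): np.int64(1), np.float64(0.094): np.int64(4), np.float64(0.096): np.int64(3), np.float64(0.098): np.int64(0), np.float64(0.1): np.int64(1), np.float64(0.102): np.int64(0), np.float64(0.104): np.int64(3), np.float64(0.106): np.int64(17), np.float64(0.108): np.int64(13), np.float64(0.11): np.int64(4), np.float64(0.112): np.int64(2), np.float64(0.114): np.int64(1), np.float64(0.116): np.int64(2), np.float64(0.118): np.int64(2), np.float64(0.12): np.int64(3), np.float64(0.122): np.int64(1), np.float64(0.124): np.int64(3), np.float64(0.126): np.int64(0), np.float64(0.128): np.int64(4)}
[[221.5, 213.7], [221.5, 212.4], [221.5, 211.0], [221.5, 209.6], [221.5, 208.3]]
219 [460 504 593 596 486 444 440 289  91  70  85 205 269 309 324 325 324 323
 349 416]
220 [371 423 467 393 291 276 240 168 133 103  66 107 203 247 269 279 292 303
 309 338]
221 [267 282 291 264 242 243 233 228 228 166  90  56 184 230 239 248 249 253
 252 258]
222 [234 234 234 232 232 233 235 233 233 186 108  54 176 224 229 232 232 232
 232 231]
223 [204 203 204 204 205 205 204 203 191 134  77  52 165 207 204 204 207 207
 206 206]
224 [452 541 476 342 304 303 227 128 106  85  67  87 165 223 273 291 288 286
 286 291]
```

View pics/s4.png

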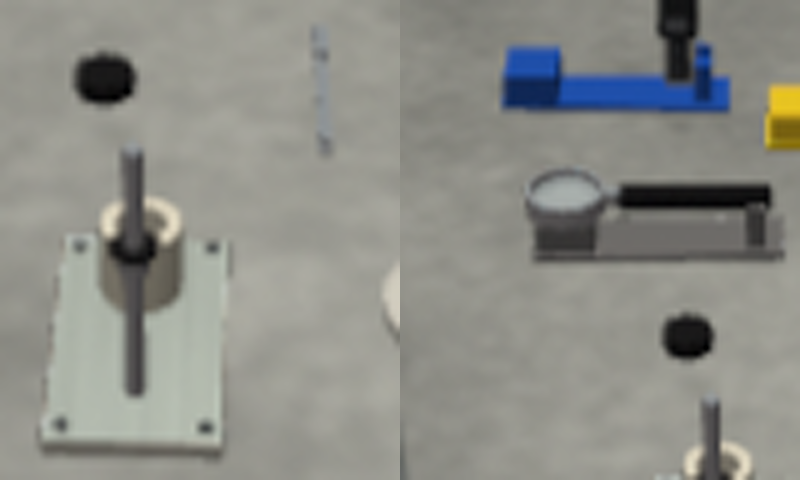

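The sleeve sits on the pin, seated and upright around the post's image at crop (140,250). The second panel shows the loupe on the grey rest. Next: refine the collar height and compute the descent.

```bash
python3 - <<'E'
from h import *
for n,c in(("top",(.6235,.0795)),("scene",(.6263,.0835))):
    d=np.load({"top":"top0.npz","scene":"scene4.npz"}[n])["d"]; Q=cloud(n,d).reshape(-1,3)
    r=np.hypot(Q[:,0]-c[0],Q[:,1]-c[1]); q=Q[(r<.013)&(r>.006)&(Q[:,2]>.098)&(Q[:,2]<.116)]
    print(n,len(q),np.median(q[:,2]),q[:,2].mean(), "top of post",np.sort(Q[(r<.012)&(Q[:,2]>.155)&(Q[:,2]<.175)][:,2]).round(4))
im=np.load("scene4.npz")["im"]; g=im.astype(int).sum(2)
for u in(221,222,223): print(u,"top",g[190:200,u],"foot",g[230:242,u])
print("pred posttop/foot",proj("scene",[[.6263,.0835,.165],[.6263,.0835,.012],[.6263+.0021,.0835+.0045,.012],[.6315,.0945,.104]]).round(2).tolist())
ps=[]
for i in range(4): camera("top"); ps.append(bot.get_obs()["eef_pos"])
print(np.mean(ps,0),np.std(ps,0)); plan((.4725,-.298,.036))
E
```

```text
top 32 0.10657816469713921 0.1067261872414933 top of post [0.1562 0.1628 0.1629 0.1632 0.1637 0.1642 0.1651 0.1672 0.1676]
scene 27 0.10759846721358714 0.10727454252684303 top of post [0.1555 0.1566 0.1572 0.1579 0.1597 0.1602 0.1606 0.1622 0.1627 0.1632
 0.1634 0.164  0.1652 0.1661 0.1662 0.1662 0.1666 0.1675]
221 top [458 445 438 442 447 373 279 255 255 262] foot [294 294 294 295 295 347 485 541 542 540 540 540]
222 top [461 453 451 452 453 390 282 231 231 231] foot [232 230 231 232 233 245 455 540 542 543 545 545]
223 top [465 462 459 453 433 322 213 204 202 206] foot [208 207 205 204 209 258 459 537 535 534 536 533]
pred posttop/foot [[221.39, 194.32], [221.81, 235.14], [221.82, 236.26], [221.56, 214.03]]
[ 0.46989252 -0.29728535  0.15775019] [7.45953660e-05 1.00766070e-04 3.61290244e-05]
t 11.0 tcp [ 0.47   -0.2972  0.1578] yang 63.41 zaxis [ 0.001 -0.    -1.   ] F [ 0.7 -0.1 -0.3] w 0.0599 gf 0.0
total units [-0.0127  0.0021  0.6088]
```

>>> {"fn": "apply_moves", "kwargs": {"steps": [[[-0.006,0.002,0.08],[0,0,0],0.7],[[-0.006,0,0.1],[0,0,0],0.7],[[0,0,0.1],[0,0,0],0.7],[[0,0,0.1],[0,0,0],0.7],[[0,0,0.1],[0,0,0],0.7],[[0,0,0.07],[0,0,0],0.7],[[0,0,0.04],[0,0,0],0.7],[[0,0,0.018],[0,0,0],0.7]]}}

```text
clock: 11.67
eef_pos: [0.4713, -0.2978, 0.0345]
tool_rot: [0.23, 0.973, 0.0, -0.001]
ft_force: [0.3, -0.7, 0.7]
grip_width: 0.0597
grasp_force: 0.0
```

>>> {"fn": "apply_moves", "kwargs": {"steps": [[[0,0,0],[0,0,0],0.5],[[0,0,0],[0,0,0],0.35],[[0,0,0],[0,0,0],0.25],[[0,0,0],[0,0,0],0.15],[[0,0,0],[0,0,0],0],[[0,0,0],[0,0,0],0],[[0,0,0],[0,0,0],0],[[0,0,0],[0,0,0],0]]}}

```text
clock: 12.33
eef_pos: [0.4726, -0.2993, 0.0371]
tool_rot: [0.231, 0.973, -0.0, 0.001]
ft_force: [-0.1, 1.1, 6.2]
grip_width: 0.0145
grasp_force: 60.7
```

```bash
python3 - <<'E'
from h import *
plan(None)
E
```

```text
t 12.33 tcp [ 0.4726 -0.2993  0.0371] yang 63.31 zaxis [ 0.003 -0.001 -1.   ] F [-0.1  1.1  6.2] w 0.0145 gf 60.74427366256714
```

>>> {"fn": "apply_moves", "kwargs": {"steps": [[[0,0,-0.01],[0,0,0],0],[[0,0,-0.02],[0,0,0],0],[[0,0,-0.04],[0,0,0],0],[[0,0,-0.06],[0,0,0],0],[[0,0,-0.08],[0,0,0],0],[[0,0,-0.08],[0,0,0],0],[[0,0,-0.08],[0,0,0],0],[[0,0,-0.06],[0,0,0],0]]}}

```text
clock: 13.0
eef_pos: [0.4717, -0.2991, 0.1234]
tool_rot: [0.231, 0.973, -0.0, 0.0]
ft_force: [0.4, 0.5, -1.1]
grip_width: 0.0149
grasp_force: 59.7
```

```bash
python3 - <<'E'
from h import *
from scipy.optimize import minimize
ps=[]
im,d=camera("scene"); im2,d2=camera("top")
cv2.imwrite("pics/s5.png",cv2.resize(im[90:190,140:260],None,fx=6,fy=6,interpolation=2)[...,::-1])
for i in range(2): camera("top"); ps.append(bot.get_obs()["eef_pos"])
plan(None); print(ps)
for n,dd in(("scene",d),("top",d2)):
    Q=cloud(n,dd).reshape(-1,3); o=(.5485,-.336)
    q=Q[(np.hypot(Q[:,0]-o[0],Q[:,1]-o[1])<.036)&(Q[:,2]>.10)&(Q[:,2]<.16)]
    A=np.c_[q[:,:2]-o,np.ones(len(q))]; s=np.linalg.lstsq(A,q[:,2],rcond=None)[0]
    print(n,len(q),"median z",np.median(q[:,2]),"slope",s, "rect",cv2.minEnclosingCircle((q[:,:2]*1000).astype(np.float32)),cv2.minAreaRect((q[:,:2]*1000).astype(np.float32))[0])
E
```

```text
t 13.2 tcp [ 0.4715 -0.2988  0.1217] yang 63.31 zaxis [ 0. -0. -1.] F [ 0.7  0.9 -1.9] w 0.0148 gf 59.70559537410736
[array([ 0.47221076, -0.29933237,  0.12285238]), array([ 0.47148563, -0.29884519,  0.12173359])]
scene 167 median z 0.12661714859174084 slope [-0.05022507 -0.04541147  0.12668542] rect ((548.3056030273438, -335.6839294433594), 34.86505889892578) (548.4913940429688, -332.833251953125)
top 236 median z 0.1287139173373919 slope [0.04769229 0.01463034 0.12873387] rect ((549.4818725585938, -334.7325439453125), 30.55355453491211) (553.2877807617188, -334.83612060546875)
```

View pics/s5.png

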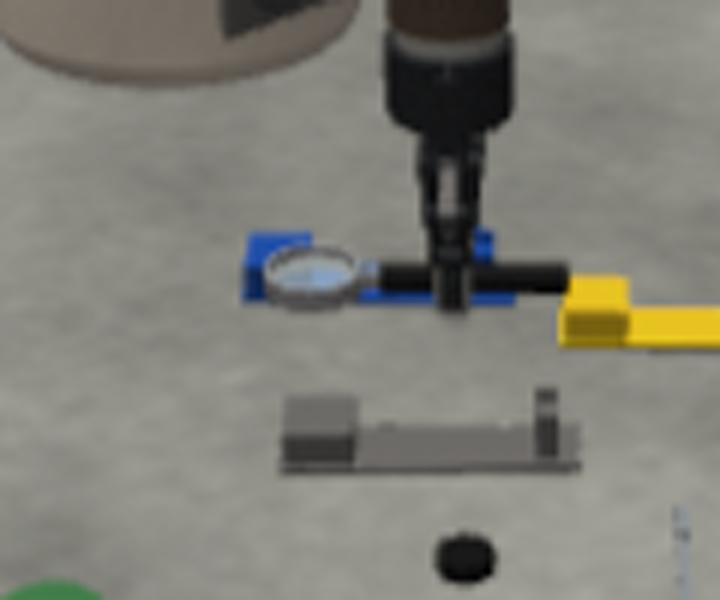

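The loupe hangs level in the gripper (lens at crop (312,277), handle to (570,277)) and the rest is empty. I'll carry it over.

>>> {"fn": "apply_moves", "kwargs": {"steps": [[[0.02,0.05,0],[0,0,0],0],[[0.04,0.1,0],[0,0,0],0],[[0.04,0.11,0],[0,0,0],0],[[0.04,0.11,0],[0,0,0],0],[[0.04,0.11,0],[0,0,0],0],[[0.04,0.11,0],[0,0,0],0],[[0.04,0.11,0],[0,0,0],0],[[0.04,0.11,0],[0,0,0],0]]}}

```text
clock: 13.87
eef_pos: [0.4895, -0.125, 0.1204]
tool_rot: [0.231, 0.973, 0.0, -0.001]
ft_force: [0.4, 0.5, -2.0]
grip_width: 0.0155
grasp_force: 59.7
```

>>> {"fn": "apply_moves", "kwargs": {"steps": [[[0.04,0.11,0],[0,0,0],0],[[0.04,0.11,0],[0,0,0],0],[[0.04,0.11,0],[0,0,0],0],[[0.04,0.11,0],[0,0,0],0],[[0.04,0.11,0],[0,0,0],0],[[0.04,0.11,0],[0,0,0],0],[[0.04,0.1,0],[0,0,0],0],[[0.03,0.05,0],[0,0,0],0]]}}

```text
clock: 14.53
eef_pos: [0.5072, 0.0481, 0.1205]
tool_rot: [0.229, 0.973, 0.0, -0.001]
ft_force: [-0.2, -0.2, -1.6]
grip_width: 0.015
grasp_force: 59.7
```

```bash
python3 - <<'E'
from h import *
plan(None)
im,d=camera("scene"); im2,d2=camera("top"); camera("top"); camera("top"); plan((.5086,.0475,.104)); np.savez("s6.npz",im=im,d=d,im2=im2,d2=d2)
c=np.zeros((440,800,3),np.uint8); c[:,:400]=cv2.resize(im[165:253,185:265],(400,440),interpolation=2); c[:,400:]=cv2.resize(im2[135:223,195:275],(400,440),interpolation=2)
cv2.imwrite("pics/s6.png",c[...,::-1])
E
```

```text
t 14.53 tcp [0.5072 0.0481 0.1205] yang 63.47 zaxis [-0.002  0.001 -1.   ] F [-0.2 -0.2 -1.6] w 0.015 gf 59.6536785364151
t 14.73 tcp [0.5072 0.0454 0.121 ] yang 63.35 zaxis [-0.002 -0.001 -1.   ] F [-0.1  0.2 -1.5] w 0.0147 gf 59.68187928199768
total units [-0.0014  0.0127  0.0851]
```

View pics/s6.png

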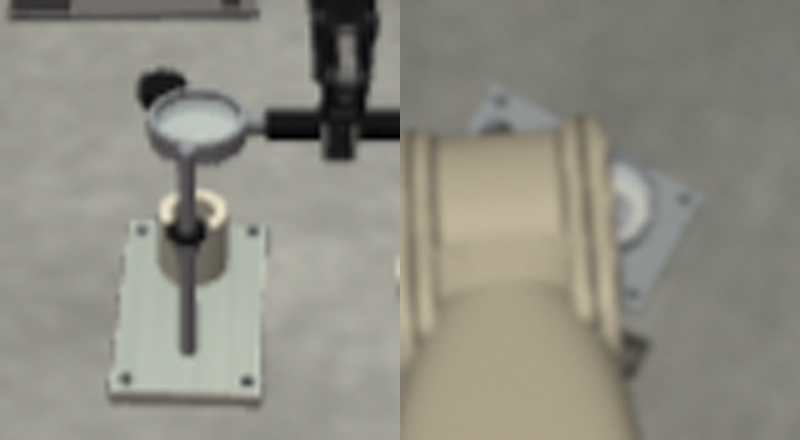

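The lens is over the sleeve (left panel ring centre about (197,126), sleeve centre about (195,235)), and the top view is largely blocked by the wrist. I'll lower to the collar height with the y correction, then check.

>>> {"fn": "apply_moves", "kwargs": {"steps": [[[0,0.007,0.01],[0,0,0],0],[[0,0.007,0.02],[0,0,0],0],[[0,0,0.02],[0,0,0],0],[[0,0,0.02],[0,0,0],0],[[0,0,0.013],[0,0,0],0],[[0,0,0],[0,0,0],0],[[0,0,0],[0,0,0],0],[[0,0,0],[0,0,0],0]]}}

```text
clock: 15.4
eef_pos: [0.5095, 0.0478, 0.1052]
tool_rot: [0.231, 0.973, 0.0, 0.0]
ft_force: [-0.2, 0.4, -1.6]
grip_width: 0.0145
grasp_force: 59.7
```

```bash
python3 - <<'E'
from h import *
ps=[]; D=[]
for i in range(8):
    im,d=camera("scene"); D.append(d); ps.append(bot.get_obs()["eef_pos"])
print(np.mean(ps,0),np.std(ps,0)); plan(None); np.savez("s7.npz",im=im,D=np.array(D))
g=im.astype(int).sum(2)
for v in range(184,206,2): print(v,g[v,208:240])
for u in(219,221,225,227): print("col",u,g[176:206,u])
d=np.median(D,0); Q=cloud("scene",d).reshape(-1,3)
q=Q[(np.hypot(Q[:,0]-.588,Q[:,1]-.0125)<.036)&(Q[:,2]>.085)&(Q[:,2]<.13)]
print(len(q),np.percentile(q[:,2],[5,25,50,75,95]).round(4),cv2.minEnclosingCircle((q[:,:2]*1000).astype(np.float32)))
q=Q[(Q[:,2]>.085)&(Q[:,2]<.125)]; a=np.radians(-26.69); w=np.array([np.cos(a),np.sin(a)])
s=(q[:,:2]-(.511,.051))@w; y=(q[:,:2]-(.511,.051))@[-w[1],w[0]]; m=(abs(y)<.012)&((s<.043)&(s>-.07))&(abs(s)>.014)
print("handle pts",m.sum()); 
for lo,hi in((-.07,-.05),(-.05,-.02),(.015,.03),(.03,.044)): 
    k=m&(s>=lo)&(s<hi); print(lo,k.sum(),np.percentile(q[k,2],[10,50,90]).round(4) if k.any() else "")
p=lambda z:proj("scene",[[.588,.0125,z]])[0].round(2)
print("axis proj",p(.057),p(.1058),p(.11))
E
```

```text
[0.50952943 0.0479474  0.10529333] [5.18474385e-05 3.48212996e-05 4.21471019e-05]
t 15.8 tcp [0.5095 0.048  0.1052] yang 63.32 zaxis [ 0.  0. -1.] F [ 0.   0.1 -1.6] w 0.0153 gf 59.678488969802856
184 [450 450 451 447 298 114  52  57  65  64  61  55  52  37 286 437 464 468
 468 470 472 468 466 470 479 483 487 485 478 475 470 467]
186 [452 455 454 455 459 322 163  59  38  42  38  37 173 351 422 462 469 469
 468 464 457 457 454 459 464 467 472 473 466 465 462 465]
188 [449 449 454 460 467 470 467 465 431 380 290 299 285 272 273 311 289 284
 289 293 345 374 437 459 463 465 469 477 483 490 490 486]
190 [462 465 468 471 472 472 470 430 297 285 404 429 469 480 482 489 492 490
 488 490 471 437 347 319 452 481 489 495 495 498 448 433]
192 [477 480 483 483 480 445 464 340 417 489 526 546 550 555 572 579 584 586
 572 572 558 537 508 454 411 432 461 464 465 243  88  77]
194 [486 484 483 479 476 475 362 442 523 566 570 569 510 488 478 474 564 585
 585 582 582 585 585 530 461 314 278 281 283 135  60  60]
196 [482 473 470 470 471 472 302 266 332 423 510 523 367 293 286 219 532 579
 578 549 547 497
[... 706 characters left out ...]
7 610]
col 221 [449 455 462 396 229  79  76  56  37  33 351 339 272 417 480 512 555 543
 488 387 293 264 254 251 251 260 270 288 298 268]
col 225 [467 477 475 474 474 468 461 461 468 466 469 353 284 429 490 552 586 586
 585 582 579 508 347 242 239 268 432 593 538 387]
col 227 [473 479 473 464 466 470 471 473 470 464 464 386 293 422 490 531 572 582
 582 582 549 442 301 236 229 301 414 549 623 571]
234 [0.1016 0.1072 0.108  0.1117 0.1143] ((585.133544921875, 12.26932430267334), 31.163639068603516)
handle pts 162
-0.07 39 [0.1028 0.112  0.115 ]
-0.05 58 [0.1032 0.1122 0.1151]
0.015 30 [0.103  0.112  0.1149]
0.03 24 [0.1026 0.1121 0.1145]
axis proj [223.09 206.68] [223.   194.05] [222.99 192.94]
```

```bash
python3 - <<'E'
from h import *
z=np.load("s7.npz"); g=z["im"].astype(int).sum(2)
for v in range(207,217): print(v,g[v,212:236])
a=np.radians(-26.69); w=np.array([np.cos(a),np.sin(a)])
def st(d,o,z0):
    Q=cloud("scene",d).reshape(-1,3); q=Q[abs(Q[:,2]-z0)<.012]; s=(q[:,:2]-o)@w; y=(q[:,:2]-o)@[-w[1],w[0]]
    m=(abs(y)<.014)&(s<.044)&(s>-.045)&(abs(s)>.014); return m.sum(),np.percentile(q[m,2]-z0,[25,50,75,90]).round(4)
print("rest",st(np.load("scene0.npz")["d"],np.array((.475,-.295)),.038))
for i in range(0,8,3): print("now",st(z["D"][i],np.array((.512,.052)),.106))
# ring: points stats
def rg(d,o,z0):
    Q=cloud("scene",d).reshape(-1,3); q=Q[(abs(Q[:,2]-z0)<.014)&(np.hypot(Q[:,0]-o[0],Q[:,1]-o[1])<.024)]; return len(q),np.percentile(q[:,2]-z0,[25,50,75]).round(4)
print("ring rest",rg(np.load("scene0.npz")["d"],(.551,-.333),.038))
for i in range(0,8,3): print("ring now",rg(z["D"][i],(.588,.0125),.106))
E
```

```text
207 [466 465 460 459 473 619 639 455 283 248 239 209 310 335 336 384 609 640
 502 474 481 481 480 478]
208 [463 459 457 453 404 590 637 452 248 240 239 210 230 288 400 544 629 593
 434 461 478 477 473 473]
209 [507 490 528 537 421 448 452 297 171 232 239 210 131 172 374 611 601 437
 369 470 477 470 466 461]
210 [421 371 442 536 443 341 201  97 138 234 242 196 106  79 296 456 420 296
 363 495 509 510 437 355]
211 [407 307 441 519 436 344 163  75 104 174 189 140  91  71 241 295 276 268
 369 502 525 534 408 255]
212 [500 465 517 531 435 343 198  88  68  90 112  83  69  56 255 288 281 269
 371 498 525 532 488 450]
213 [525 527 530 533 436 340 296 210 109  64  56  49  88 228 293 290 279 267
 370 498 524 533 533 536]
214 [526 529 530 533 435 342 332 274 209 189 183 171 169 289 304 288 278 266
 370 498 524 533 533 536]
215 [524 527 531 533 436 341 332 317 253 235 226 215 229 297 302 290 276 266
 369 497 524 534 534 536]
216 [524 528 531 533 435 340 332 332 277 245 234 212 280 305 299 287 276 266
 368 497 526 536 535 536]
rest (np.int64(85), array([0.0013, 0.0054, 0.0081, 0.0093]))
now (np.int64(121), array([0.0003, 0.0057, 0.0075, 0.0094]))
now (np.int64(123), array([-0.0004,  0.0053,  0.0083,  0.009 ]))
now (np.int64(121), array([0.    , 0.0061, 0.0085, 0.0093]))
ring rest (58, array([0.0007, 0.0018, 0.0032]))
ring now (81, array([0.0008, 0.0018, 0.0029]))
ring now (81, array([0.001 , 0.0017, 0.0027]))
ring now (82, array([0.0002, 0.0016, 0.0026]))
```

```bash
python3 - <<'E'
from h import *
g=np.load("scene4.npz")["im"].astype(int).sum(2)
for u in(224,225,226,227): print(u,g[198:214,u])
c=np.array([.588,.0125]); f,cx,cy,R,t=cal("scene"); cam=-t@R
for r,z in((.022,.057),(.030,.114),(.030,.098)):
    th=np.linspace(0,2*np.pi,721); q=proj("scene",np.c_[c[0]+r*np.cos(th),c[1]+r*np.sin(th),np.full(721,z)])
    for u in(225,227):
        o=np.argsort(abs(q[:,0]-u))[:8]; print(r,z,u,q[o,1].min().round(2),q[o,1].max().round(2))
e=np.array([.4492,.8934]); print("row per mm toolY",(proj("scene",[[*(c+.001*e),.106]])-proj("scene",[[*c,.106]])).round(3))
E
```

```text
224 [410 409 415 416 452 541 476 342 304 303 227 128 106  85  67  87]
225 [442 444 450 450 474 580 527 378 327 328 280 166  72  67  49 221]
226 [441 444 451 450 456 579 601 440 323 327 391 368 290 234 247 285]
227 [439 447 453 453 447 537 612 558 435 375 530 598 445 288 282 286]
0.022 0.057 225 202.45 211.01
0.022 0.057 227 202.99 210.45
0.03 0.114 225 186.17 197.77
0.03 0.114 227 186.53 197.41
0.03 0.098 225 190.37 202.05
0.03 0.098 227 190.73 201.68
row per mm toolY [[-0.007  0.198]]
```

The lens reads about 0.106 m high and level, about 1.2 mm off along tool x and well under 1 mm off along y. One small trim, then hand in.

>>> {"fn": "apply_moves", "kwargs": {"steps": [[[-0.003,-0.002,0],[0,0,0],0],[[-0.003,-0.001,0],[0,0,0],0],[[0,0,0],[0,0,0],0],[[0,0,0],[0,0,0],0],[[0,0,0],[0,0,0],0],[[0,0,0],[0,0,0],0],[[0,0,0],[0,0,0],0],[[0,0,0],[0,0,0],0]]}}

```text
clock: 16.47
eef_pos: [0.5102, 0.0468, 0.1051]
tool_rot: [0.231, 0.973, 0.0, -0.0]
ft_force: [-0.0, 0.4, -0.6]
grip_width: 0.0148
grasp_force: 59.7
```

```bash
python3 - <<'E'
from h import *
plan(None); print(bot.job_done())
E
```

```text
t 16.47 tcp [0.5102 0.0468 0.1051] yang 63.31 zaxis [-0.  0. -1.] F [-0.   0.4 -0.6] w 0.0148 gf 59.67779338359833
the job is handed in; nothing more can be done
None
```

I handed the job in at 16.5 s: the wide-bore sleeve is seated on the gauge pin and released, and the arm is holding the loupe level over it, with the lens at about 106 mm (the collar's measured height) and centred to about 1 mm by my measurements.

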